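# Draw the fallen brush out of the shelf tier

## Robot

A 7-joint arm with a two-finger parallel gripper is mounted at the origin on the work surface. World frame = base frame: x ahead of the robot, y to its left, z up, the work surface at z = 0. Lengths are in m, angles in rad, forces in N, time in s.
With the tool pointing down it reaches from about 0.425 to 0.875 m from the base axis. Payload 4.7 kg.
Tool frame: the origin (TCP) lies midway between the tips of the shut fingers; the grasp point (between the pads) lies 19 mm behind it; z points along the fingers, y is the line along which they close (so a half turn about z gives the same grasp; the last joint's range is limited). The gripper opens to 87 mm and grips with 3 to 60 N. Pads are 19 mm wide; open, the fingers measure 117 mm over their backs; the gripper's body (75 mm by 190 mm) begins 51 mm behind the grasp point.
Start: joints at [0.014, 0.321, -0.07, 1.45, 0.023, 1.371, -0.057], TCP at [0.65, -0, 0.197] pointing down, gripper open.
Joint ranges: [-2.86, 2.86], [-0.3, 2.09], [-1.38, 1.24], [0.06, 2.45], [-1.56, 4.7], [0.09, 2.05], [-2.69, 2.69]. Speed limits (rad/s): [2.57, 2.57, 3.14, 3.14, 3.14, 3.14, 3.14].

## Interface

Orientations are given as a rotation vector (axis times angle).
In Python, from bench import ctrl, get_image, calibration gives the robot as it stands.
- The arm moves only by the tool apply_moves, never from a script. Its arguments are lists of equal length, an entry for each row: "dp": the shift along the tool's x, y, z in m, a list of three; "twist": the turn, a rotation vector about the tool's x, y, z in rad, a list of three; "fingers": the closure, from 0 (fully open) to 1 (shut). In form: {"dp": [[dx, dy, dz], ...], "twist": [[ax, ay, az], ...], "fingers": [fingers, ...]}. A call has 1 to 10 rows; each row shifts and turns the commanded pose from where the row before left it, along the tool's axes as they then stand; what a row does not reach is not made up. A row lasts 1/10 s, in which the tool goes at most 50 mm and 8.59 degrees, less where a joint would pass 70% of its speed; a pose out of reach is approached as far as the arm can. A call is refused whole if a number of a shift passes 0.05 or a number of a turn 0.15, either way. A call with a gripper value outside its range is refused whole. The fingers move at their own pace and stop on an object; "newtons" is the grip in N (left out, the last holds). Time passes only in rows, so rows that do not move let the fingers close. It gives the time, the measured TCP pose, the force, the opening and the grip force at its end, in the units of the state.
- ctrl.get_state(): the state, without advancing time (a new reading comes with each control period).
- get_image(name): name is "scene" or "side" or "wrist"; returns the picture (400x640x3 uint8, red, green, blue); there is no depth.
- calibration(name): a dict with "fx", "fy", "cx", "cy" (pixels), "eye" and "attitude" of the camera in the world; the wrist camera has in their place "hand_eye" (4x4, takes a point from camera to tool coordinates, whose origin is the TCP and whose axes are the flange's). Camera axes: x right, y up, looking along -z (the intrinsics and any distortion apply to the point x, -y, -z); pixel columns grow to the right and rows downward; lengths in m; the calibration is good to about 2 mm. A picture is of the moment at which its call begins: read the wrist's pose just before it. calibration takes no time and is no camera call.
- ctrl.close_job(): hands the job in; it is judged then, once.
The state is a dict: "time": time; "joint_positions": joint angles; "qd": joint speeds; "joint_torque": joint torques, N m; "position": TCP position; "tool_rot": TCP orientation; "ft_force": force on the tool from outside, world axes, zero at the start; "torque": the same for the moment, N m; "grip_width": opening from 0.0 (shut) to 1.0 (fully open); "grip_force": force on a finger pad.
Only numpy, scipy, OpenCV 4.12 (cv2) and the standard library are available. Lean on these libraries where they do the work, as an engineer would, in place of code of your own. Each camera call takes 0.05 s, during which the arm holds its last target. There are 200 camera calls.

## Task

The long grey brush has slipped under the slatted deck of the aluminium shelf tier and is longer than the opening in the deck. Take it by the handle that shows in the opening, tilt it and draw it out diagonally, handle end first, through that opening, without moving any of the things standing about, and finish holding it motionless in the gripper with the whole brush at least 5 cm above the deck and touching nothing else; do not put it down or let go.

Things in the scene. Friction and masses are not known exactly. Their poses are not given: they have to be found in the camera images.
- opening (a point): Centre of the rectangular opening (160 along x and along y) in the fixed aluminium tier's deck, at deck top, 82 above the table; x along the tier away from the robot, y left, z up. Deck 6 thick, underside 76 up; floor top 6 up, low walls round it. Slats cover x -245 to -80 and 80 to 165, plain strips |y| 80 to 135. Tier 410 x 270; its place and turn vary.
- brush_mid (a point): Middle of the 240 long grey plastic brush, on its axis. x: head to handle end, z: away from the bristles. It lies level on the tier's floor, bristles down, axis 22 above the table and within 0.12 rad of the tier's x, head under the near slats (robot side), handle showing in the opening. Mass 0.08 to 0.15 kg.
- brush_handle_end (a point): Tip of the brush's handle, on the axis, 120 from the middle; axes as brush_mid. The last 20 is a block 26 wide, 32 thick (16 each side of the axis); the 125 before it is straight handle 22 wide, 18 thick, centred on the axis: grip it there.
- brush_head (a point): Centre of the brush's head, on the axis, 82.5 from the middle; axes as brush_mid. The head is 75 long (from 45 to 120 from the middle), 44 wide, reaching 9 above the axis; its stiff bristles reach 16 below it.
- tumbler_mid (a point): Bystander, leave alone: stainless open tumbler, 68 across, 100 tall, upright on the far slats of the tier, on the right of the opening (tier -y). Point at its middle, about half-way up.
- jar_mid (a point): Bystander, leave alone: small round jar, 54 across, 60 tall, upright on the far slats, on the left of the opening (tier +y). Point at its middle, about half-way up.
- soap_dish_mid (a point): Bystander, leave alone: white dish 100 x 55 x 22 with a pale block in it (27 tall in all), on the near slats, left of the brush (tier +y). Point at its middle, about half-way up.
- bottle_mid (a point): Bystander, leave alone: green glass bottle, 72 across, 250 tall, upright on the table to the right of the tier. Point at its middle, about half-way up.
- shoe_tree_a_mid (a point): Bystander, leave alone: wooden shoe tree, 250 x 70 x 55, lying on the table to the left of the tier. Point at its middle, about half-way up.
- shoe_tree_b_mid (a point): Bystander, leave alone: the other wooden shoe tree of the pair, same size, next to it. Point at its middle, about half-way up.
- caddy_mid (a point): Bystander, leave alone: white plastic caddy with a latch, 180 x 140 x 100 with a carrying arch to 176 high, on the table at the right. Point at its middle, about half-way up.

How it is judged:
By the outcome, as a careful person would: the job done as asked, in the order asked, and still so for the second after the job is handed in, while the arm keeps its last pose, push and grip.
It also fails if it takes over 48 s, if anything falls off the work surface, if the arm or the gripper's body presses on something with over 40 N, if the wrist force passes 120 N, or if a joint passes its speed limit or range.

## Working session

There is one attempt and no reset: what is moved stays moved. The work goes in short steps, Python scripts to look and compute and a tool call to move; the robot and the scene stay as the last step left them, time stands still between calls to the robot, and variables do not carry over. Pictures are saved under pics/ and viewed, at most 10 in all, crops included, and the job is handed in when it is done.

Besides the shell and the picture viewer there is one more tool, called after ">>>" by a JSON object that holds its "op" and its "data". apply_moves: Moves the arm, as the interface text tells. Its arguments: {"type":"object","properties":{"dp":{"type":"array"},"twist":{"type":"array"},"fingers":{"type":"array"},"newtons":{"type":"number"}},"required":["dp","twist","fingers"]}

```bash
mkdir -p pics; python3 - <<'E'
from bench import ctrl,get_image,calibration
import cv2
for n in ["scene","side","wrist"]:
    s=ctrl.get_state(); im=get_image(n); cv2.imwrite(f"pics/{n}0.png",im[:,:,::-1]); print(n,calibration(n))
print(s)
E
```

```text
scene {'fx': 441.9716233577341, 'fy': 441.9716233577341, 'cx': 316.8344550404399, 'cy': 199.39243220009985, 'eye': array([1.22014926, 1.07257661, 0.97453072]), 'attitude': array([0.33736731, 1.24052903, 2.32830937])}
side {'fx': 436.4846591398234, 'fy': 436.4846591398234, 'cx': 318.70997169706044, 'cy': 198.98915954985873, 'eye': array([-0.59880847,  0.37898273,  1.05637071]), 'attitude': array([ 0.59862052, -0.86291856, -1.7405259 ])}
wrist {'fx': 356.65453985940536, 'fy': 356.65453985940536, 'cx': 323.82217608543056, 'cy': 197.64758157822428, 'hand_eye': array([[-4.33532423e-04,  9.61148622e-01,  2.76031047e-01,
         7.65997541e-02],
       [ 9.99999904e-01,  4.36078743e-04,  5.21531863e-05,
         1.04151352e-03],
       [-7.02443088e-05,  2.76031043e-01, -9.61148718e-01,
        -1.87570709e-01],
       [ 0.00000000e+00,  0.00000000e+00,  0.00000000e+00,
         1.00000000e+00]])}
{'time': 0.1, 'joint_positions': array([ 0.01407557,  0.3217255 , -0.0701225 ,  1.45153859,  0.02263407,
        1.37079739, -0.05690373]), 'qd': array([ 0.00084243, -0.0019669 ,  0.00108938, -0.00123999, -0.00113635,
        0.00085592,  0.0012604 ]), 'joint_torque': array([ 1.37795760e-04, -4.92569017e+01, -4.06077392e-01, -3.13399816e+01,
       -6.42974046e-02,  3.95253638e-02,  6.49213871e-05]), 'position': array([ 6.49469898e-01, -2.40307474e-05,  1.96393641e-01]), 'tool_rot': array([-2.22055850e+00, -2.22076032e+00,  1.98935411e-03]), 'ft_force': array([ 0.59196663,  0.40135868, -0.22437131]), 'torque': array([ 0.00538453, -0.01040475,  0.05409455]), 'grip_force': 0.0, 'grip_width': 1.0002371903753378}
```

View pictures.

View pics/scene0.png

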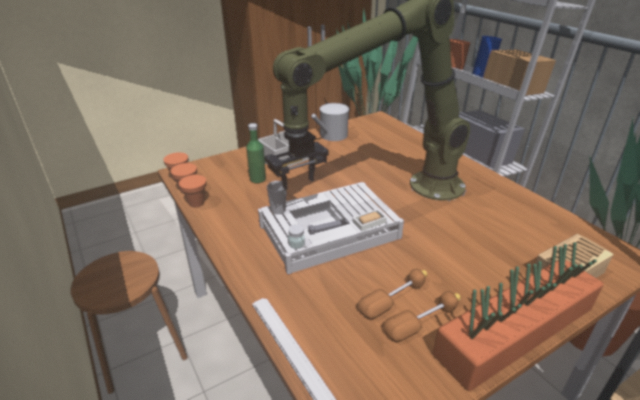

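View pics/wrist0.png

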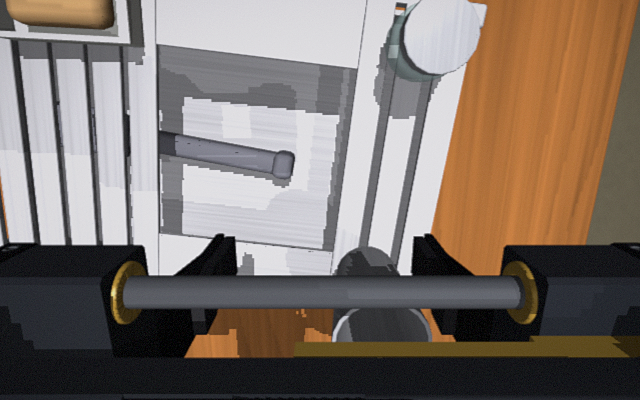

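View pics/side0.png

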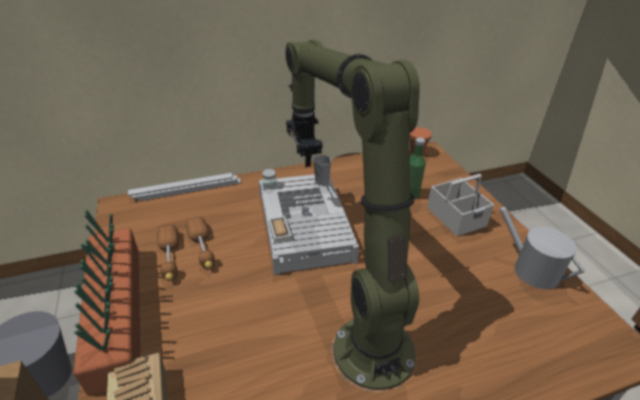

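Wrist view: opening corners about (159,44), (357,68), (332,250), (160,235); handle from (160,143) to the block end (293,165). The tumbler is near (375,320), the jar near (440,35) and the dish at the top left (60,20).

```bash
cat > h.py <<'E'
import numpy as np
from bench import ctrl,get_image,calibration
from scipy.spatial.transform import Rotation as R
def ray(name,u,v,s=None):
    c=calibration(name); d=np.array([(u-c['cx'])/c['fx'],-(v-c['cy'])/c['fy'],-1.])
    if name=='wrist':
        H=c['hand_eye']; Rt=R.from_rotvec(s['tool_rot']).as_matrix()
        return Rt@H[:3,3]+s['position'],Rt@H[:3,:3]@d
    return np.array(c['eye']),R.from_rotvec(c['attitude']).as_matrix()@d
def at(name,u,v,z,s=None):
    o,d=ray(name,u,v,s); return o+d*(z-o[2])/d[2]
def pix(name,P,s=None):
    c=calibration(name)
    if name=='wrist':
        H=c['hand_eye'];Rt=R.from_rotvec(s['tool_rot']).as_matrix(); o=Rt@H[:3,3]+s['position'];A=Rt@H[:3,:3]
    else: o=np.array(c['eye']);A=R.from_rotvec(c['attitude']).as_matrix()
    p=A.T@(np.array(P)-o); return c['cx']-c['fx']*p[0]/p[2], c['cy']+c['fy']*p[1]/p[2]
E
python3 - <<'E'
from h import *
np.set_printoptions(precision=4,suppress=True)
s=ctrl.get_state()
C=np.array([at('wrist',u,v,.082,s) for u,v in [(159,44),(357,68),(332,250),(160,235)]])
print(C, C.mean(0)); print(np.linalg.norm(C-np.roll(C,1,0),axis=1),np.linalg.norm(C[0]-C[2]),np.linalg.norm(C[1]-C[3]))
for u,v,z in [(293,165,.038),(277,163,.031),(160,143,.031)]: print(at('wrist',u,v,z,s))
for u,v,z in [(445,35,.142),(382,325,.182)]: print('b',at('wrist',u,v,z,s))
E
python3 -c "
import cv2
a=cv2.imread('pics/wrist0.png')[0:280,100:500]
cv2.imwrite('pics/w0c.png',cv2.resize(a,(800,560),interpolation=cv2.INTER_CUBIC))"
```

```text
[[ 0.5211  0.1152  0.082 ]
 [ 0.6769  0.0974  0.082 ]
 [ 0.6579 -0.0604  0.082 ]
 [ 0.5014 -0.0456  0.082 ]] [0.5893 0.0267 0.082 ]
[0.162  0.1568 0.1589 0.1572] 0.2225370129595694 0.2263263715909692
[0.62   0.0105 0.038 ]
[0.6034 0.0112 0.031 ]
[0.4886 0.0312 0.031 ]
b [0.7262 0.1126 0.142 ]
b [ 0.6887 -0.0685  0.182 ]
```

View pics/w0c.png

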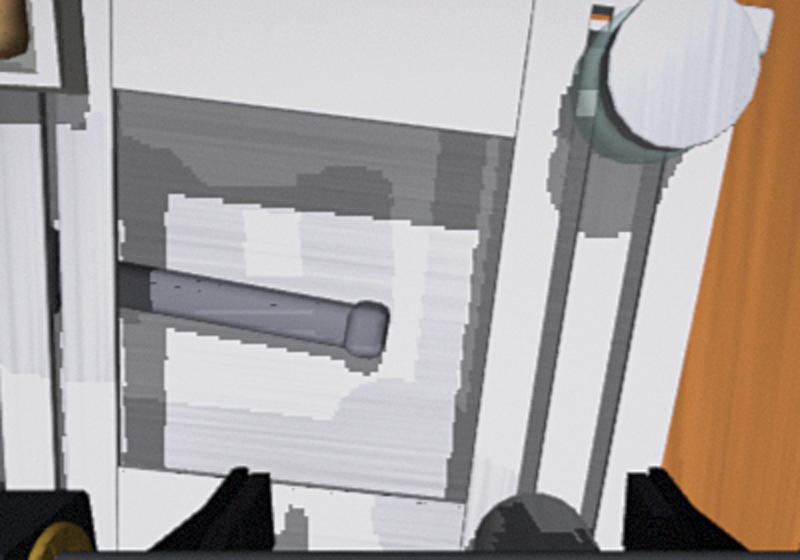

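>>> {"op": "apply_moves", "data": {"dp": [[0.009, -0.039, 0], [0.009, -0.039, 0], [0, 0, 0], [0, 0, 0], [0, 0, 0], [0, 0, 0], [0, 0, 0], [0, 0, 0], [0, 0, 0], [0, 0, 0]], "twist": [[0, 0, 0], [0, 0, 0], [0, 0, 0.145], [0, 0, 0.145], [0, 0, 0.145], [0, 0, 0.145], [0, 0, 0.145], [0, 0, 0.145], [0, 0, 0.145], [0, 0, 0.145]], "fingers": [0, 0, 0, 0, 0, 0, 0, 0, 0, 0]}}

```text
time: 1.15
position: [0.5717, 0.018, 0.197]
tool_rot: [-3.077, -0.632, 0.001]
ft_force: [-0.2, -0.5, -0.5]
grip_width: 0.998
grip_force: 0.0
```

>>> {"op": "apply_moves", "data": {"dp": [[0, 0, 0], [0, 0, 0], [0, 0, 0], [0, 0, 0], [0, 0, 0.02], [0, 0, 0.02], [0, 0, 0.02], [0, 0, 0]], "twist": [[0, 0, 0.145], [0, 0, 0.145], [0, 0, 0.145], [0, 0, 0.145], [0, 0, 0], [0, 0, 0], [0, 0, 0], [0, 0, 0]], "fingers": [0, 0, 0, 0, 0.3, 0.3, 0.3, 0.3]}}

```text
time: 1.95
position: [0.5695, 0.0178, 0.1341]
tool_rot: [3.129, -0.265, -0.01]
ft_force: [-0.2, 0.4, 0.1]
grip_width: 0.737
grip_force: 0.0
```

```bash
python3 - <<'E'
from h import *
import cv2
np.set_printoptions(precision=4,suppress=True)
s=ctrl.get_state(); im=get_image('wrist')[:,:,::-1].copy()
print(s['position'],R.from_rotvec(s['tool_rot']).as_matrix(),s['joint_positions'],s['grip_width'],s['ft_force'])
b=np.array([np.cos(-.172),np.sin(-.172),0]); tip=np.array([.6205,.009,.022])
for t in [0,.02,.05,.1]:
    print(t,pix('wrist',tip-t*b+[0,0,.009],s))
cv2.imwrite('pics/w1.png',im)
E
```

```text
[0.5695 0.0178 0.1341] [[ 0.9857 -0.1682 -0.0063]
 [-0.1682 -0.9857 -0.0006]
 [-0.0061  0.0016 -1.    ]] [-0.1076  0.1956  0.0334  1.7347 -0.0068  1.2177 -1.8123] 0.7367946126637059 [-0.1667  0.4019  0.1011]
0 (np.float64(325.15820065578004), np.float64(126.55690911882323))
0.02 (np.float64(325.0704374970065), np.float64(151.41851655761133))
0.05 (np.float64(324.94498370684585), np.float64(186.95715174654921))
0.1 (np.float64(324.7509202163559), np.float64(241.93158961073576))
```

View pics/w1.png

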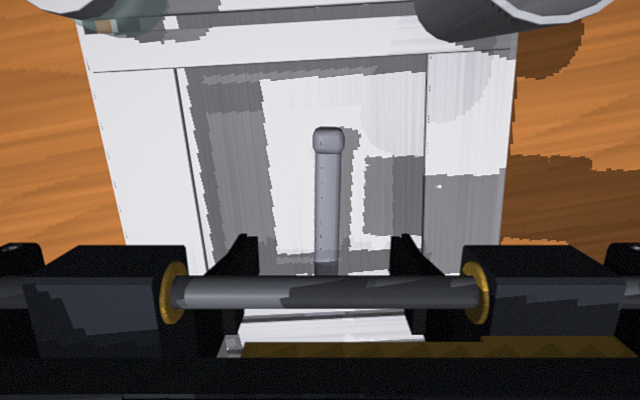

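The handle runs straight down the picture at column 328 and its tip is at row 127. The prediction was (325,127), so I'll shift 1.5 mm along tool y and descend.

>>> {"op": "apply_moves", "data": {"dp": [[0.001, 0.0015, 0.03], [0.001, 0, 0.03], [0, 0, 0.025], [0, 0, 0.015], [0, 0, 0.01], [0, 0, 0], [0, 0, 0]], "twist": [[0, 0, 0], [0, 0, 0], [0, 0, 0], [0, 0, 0], [0, 0, 0], [0, 0, 0], [0, 0, 0]], "fingers": [0.3, 0.3, 0.3, 0.3, 0.3, 0.3, 0.3]}}

```text
time: 2.7
position: [0.5748, 0.0162, 0.0285]
tool_rot: [-3.13, 0.265, -0.003]
ft_force: [0.4, 0.4, 0.8]
grip_width: 0.7
grip_force: 0.0
```

>>> {"op": "apply_moves", "data": {"dp": [[-0.002, 0, 0.006], [0, 0, 0.006], [0, 0, 0], [0, 0, 0], [0, 0, 0], [0, 0, 0], [0, 0, 0], [0, 0, 0], [0, 0, 0], [0, 0, 0]], "twist": [[0, 0, 0], [0, 0, 0], [0, 0, 0], [0, 0, 0], [0, 0, 0], [0, 0, 0], [0, 0, 0], [0, 0, 0], [0, 0, 0], [0, 0, 0]], "fingers": [0.3, 0.3, 0.3, 1, 1, 1, 1, 1, 1, 1], "newtons": 20}}

```text
time: 3.7
position: [0.5718, 0.0164, 0.0154]
tool_rot: [3.13, -0.266, 0.0]
ft_force: [-0.6, -0.9, -0.2]
grip_width: 0.151
grip_force: 0.0
```

```bash
python3 - <<'E'
from h import *
import cv2
s=ctrl.get_state(); im=get_image('wrist')[:,:,::-1].copy()
print(s['position'],s['grip_width'],s['grip_force'],s['ft_force'])
print(pix('wrist',s['position'],s))
cv2.imwrite('pics/w2.png',im)
E
```

```text
[0.57179174 0.01643975 0.01539593] 0.15096682101630393 0.0 [-0.55465064 -0.93515505 -0.19965367]
(np.float64(325.79608044495353), np.float64(236.27328064092032))
```

View pics/w2.png

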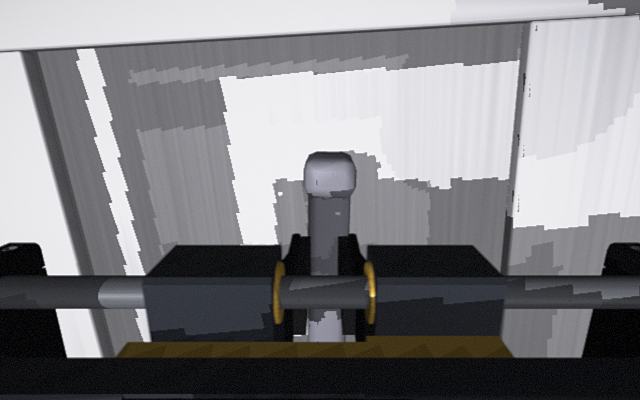

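The fingers straddle the handle near (330,240), but no force shows yet. I'll give them more time to close.

>>> {"op": "apply_moves", "data": {"dp": [[0, 0, 0], [0, 0, 0], [0, 0, 0]], "twist": [[0, 0, 0], [0, 0, 0], [0, 0, 0]], "fingers": [1, 1, 1], "newtons": 20}}

```text
time: 4.05
position: [0.5718, 0.0165, 0.0154]
tool_rot: [3.13, -0.265, 0.0]
ft_force: [-0.7, -0.1, 0.0]
grip_width: 0.005
grip_force: 0.0
```

```bash
python3 - <<'E'
from h import *
import cv2
s=ctrl.get_state(); im=get_image('wrist')[:,:,::-1].copy()
sc=get_image('scene')[:,:,::-1]
a=cv2.resize(im[120:360,200:460],(520,480),interpolation=cv2.INTER_CUBIC)
u,v=map(int,pix('scene',s['position'])); print(u,v)
b=cv2.resize(sc[v-60:v+60,u-35:u+35],(280,480),interpolation=cv2.INTER_CUBIC)
cv2.imwrite('pics/w3.png',np.hstack([a,b]))
E
```

```text
321 228
```

View pics/w3.png

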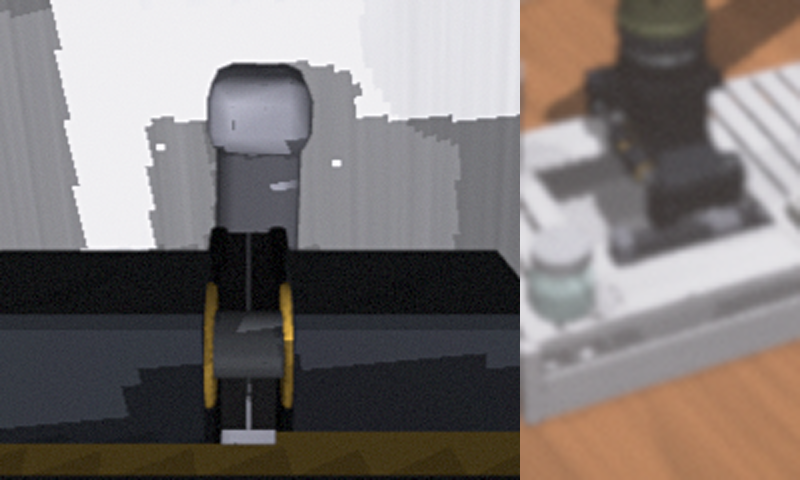

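The fingers shut on nothing, above the handle: their tips sit roughly 20 mm short of the nominal TCP. I'll reopen and go down in small steps, watching the force.

>>> {"op": "apply_moves", "data": {"dp": [[0, 0, 0], [0, 0, 0], [0, 0, 0], [0, 0, 0], [0, 0, 0], [0, 0, 0], [0, 0, 0.002], [0, 0, 0], [0, 0, 0.002], [0, 0, 0]], "twist": [[0, 0, 0], [0, 0, 0], [0, 0, 0], [0, 0, 0], [0, 0, 0], [0, 0, 0], [0, 0, 0], [0, 0, 0], [0, 0, 0], [0, 0, 0]], "fingers": [0.4, 0.4, 0.4, 0.4, 0.4, 0.4, 0.4, 0.4, 0.4, 0.4]}}

```text
time: 5.15
position: [0.5715, 0.0165, 0.011]
tool_rot: [3.13, -0.265, -0.001]
ft_force: [-0.2, -0.0, -0.1]
grip_width: 0.599
grip_force: 0.0
```

```bash
python3 - <<'E'
from h import *
import cv2
s=ctrl.get_state(); print(s['position'],s['grip_width'],s['ft_force'])
im=get_image('wrist')[:,:,::-1].copy(); sd=get_image('side')[:,:,::-1]; sc=get_image('scene')[:,:,::-1]
a=cv2.resize(im[120:400,180:480],(450,420))
u,v=map(int,pix('scene',s['position']+[0,0,.05])); 
b=cv2.resize(sc[v-35:v+35,u-29:u+29],(348,420),interpolation=cv2.INTER_CUBIC)
cv2.imwrite('pics/w4.png',np.hstack([a,b]))
E
```

```text
[0.57151833 0.0164893  0.01103761] 0.5986907242330985 [-0.1705525  -0.04819888 -0.07466116]
```

View pics/w4.png

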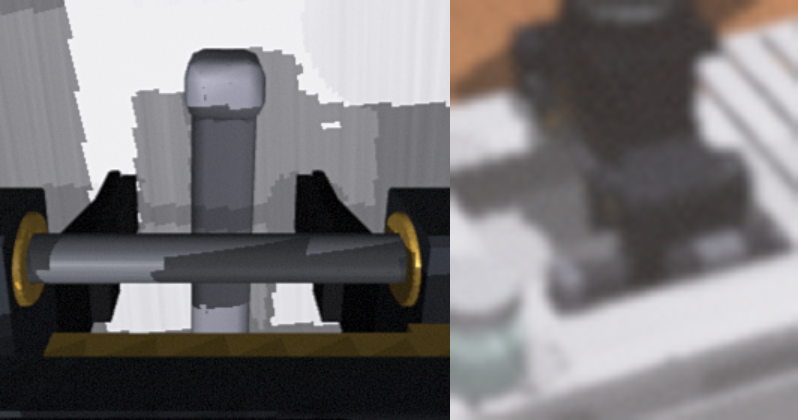

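The handle lies centred between the open fingers and nothing is in contact. Next I'll go further down.

>>> {"op": "apply_moves", "data": {"dp": [[0, 0, 0.002], [0, 0, 0], [0, 0, 0.002], [0, 0, 0]], "twist": [[0, 0, 0], [0, 0, 0], [0, 0, 0], [0, 0, 0]], "fingers": [0.4, 0.4, 0.4, 0.4]}}

```text
time: 5.7
position: [0.5715, 0.0165, 0.0071]
tool_rot: [3.13, -0.265, -0.001]
ft_force: [0.3, -0.6, -0.5]
grip_width: 0.599
grip_force: 0.0
```

>>> {"op": "apply_moves", "data": {"dp": [[0, 0, 0.002], [0, 0, 0], [0, 0, 0.002], [0, 0, 0]], "twist": [[0, 0, 0], [0, 0, 0], [0, 0, 0], [0, 0, 0]], "fingers": [0.4, 0.4, 0.4, 0.4]}}

```text
time: 6.1
position: [0.5716, 0.0165, 0.0031]
tool_rot: [3.13, -0.265, -0.001]
ft_force: [-0.4, 0.6, -0.2]
grip_width: 0.602
grip_force: 0.0
```

The reported TCP is below the floor top with no force, which confirms the offset. I'll keep going.

>>> {"op": "apply_moves", "data": {"dp": [[0, 0, 0.002], [0, 0, 0], [0, 0, 0.002], [0, 0, 0]], "twist": [[0, 0, 0], [0, 0, 0], [0, 0, 0], [0, 0, 0]], "fingers": [0.4, 0.4, 0.4, 0.4]}}

```text
time: 6.5
position: [0.5716, 0.0165, -0.0009]
tool_rot: [3.13, -0.265, -0.001]
ft_force: [-0.2, 0.6, -0.6]
grip_width: 0.603
grip_force: 0.0
```

>>> {"op": "apply_moves", "data": {"dp": [[0, 0, 0.002], [0, 0, 0], [0, 0, 0], [0, 0, 0], [0, 0, 0], [0, 0, 0], [0, 0, 0], [0, 0, 0]], "twist": [[0, 0, 0], [0, 0, 0], [0, 0, 0], [0, 0, 0], [0, 0, 0], [0, 0, 0], [0, 0, 0], [0, 0, 0]], "fingers": [0.4, 0.4, 1, 1, 1, 1, 1, 1], "newtons": 45}}

```text
time: 7.3
position: [0.5718, 0.0164, -0.0026]
tool_rot: [3.13, -0.266, 0.0]
ft_force: [0.2, 0.3, -0.4]
grip_width: 0.243
grip_force: 45.0
```

The grip is firm: 45 N at a 21 mm opening, which matches the handle's 22 mm. Next I'll work out the increments for the diagonal pull.

```bash
cat > plan.py <<'E'
from h import *
np.set_printoptions(precision=4,suppress=True)
# brush plane: s forward, z up, y left; axis head end (hs,hz), pitch th, left shift
W=[(-207,22,0,0),(-205,27,12,0),(-147,26,24,0),(-107,27,42,12),(-60,70,44,20),(-60,190,44,20)]
N=[6,8,9,6,6]
def T(w):
    hs,hz,d,l=w; th=np.radians(d); f=np.array([np.cos(th),0,np.sin(th)]); dn=np.array([np.sin(th),0,-np.cos(th)])
    return np.array([hs,l,hz])+191*f+24.6*dn, np.c_[f,[0,-1,0],dn]
E0=np.array([-80,0,76])
for i,n in enumerate(N):
    P=np.linspace(W[i],W[i+1],n+1); print('stage',i,'edge clr min')
    for j,(a,b) in enumerate(zip(P[:-1],P[1:])):
        pa,Ra=T(a);pb,Rb=T(b); t=np.radians(b[2]); c=(76-b[1])*np.cos(t)-(-80-b[0])*np.sin(t)
        print((Ra.T@(pb-pa)/1000).round(4),R.from_matrix(Ra.T@Rb).as_rotvec().round(4),'clr',round(c,1),'s',round(pb[0]),'z',round(pb[2]))
E
python3 plan.py
```

```text
stage 0 edge clr min
[ 0.0011  0.     -0.0075] [0.     0.0349 0.    ] clr 48.7 s -15 z 5
[ 0.0011  0.     -0.0075] [0.     0.0349 0.    ] clr 43.4 s -14 z 12
[ 0.0011  0.     -0.0075] [0.     0.0349 0.    ] clr 38.0 s -13 z 20
[ 0.0012  0.     -0.0075] [0.     0.0349 0.    ] clr 32.7 s -13 z 28
[ 0.0012  0.     -0.0075] [0.     0.0349 0.    ] clr 27.3 s -13 z 35
[ 0.0012  0.     -0.0074] [0.     0.0349 0.    ] clr 21.9 s -13 z 43
stage 1 edge clr min
[ 0.0076  0.     -0.0034] [0.     0.0262 0.    ] clr 20.3 s -6 z 48
[ 0.0076  0.     -0.0032] [0.     0.0262 0.    ] clr 19.0 s 0 z 52
[ 0.0075  0.     -0.003 ] [0.     0.0262 0.    ] clr 18.0 s 7 z 57
[ 0.0075  0.     -0.0028] [0.     0.0262 0.    ] clr 17.4 s 13 z 62
[ 0.0074  0.     -0.0026] [0.     0.0262 0.    ] clr 17.2 s 20 z 67
[ 0.0074  0.     -0.0025] [0.     0.0262 0.    ] clr 17.2 s 26 z 72
[ 0.0073  0.     -0.0023] [0.     0.0262 0.    ] clr 17.7 s 32 z 76
[ 0.0072  0.     -0.0021] [0.     0.0262 0.    ] clr 18.4 s 37 z 81
stage 2 edge clr min
[ 0.0048 -0.0013 -0.005 ] [0.     0.0349 0.    ] clr 17.4 s 40 z 88
[ 0.0048 -0.00
[... 638 characters left out ...]
.0013 -0.0011] [0.     0.0058 0.    ] clr 17.8 s 66 z 153
[ 0.0108 -0.0013 -0.0011] [0.     0.0058 0.    ] clr 17.7 s 73 z 161
[ 0.0108 -0.0013 -0.001 ] [0.     0.0058 0.    ] clr 17.8 s 80 z 169
[ 0.0108 -0.0013 -0.0009] [0.     0.0058 0.    ] clr 17.9 s 87 z 177
[ 0.0108 -0.0013 -0.0009] [0.     0.0058 0.    ] clr 18.2 s 94 z 185
stage 4 edge clr min
[ 0.0139  0.     -0.0144] [0. 0. 0.] clr 3.8 s 94 z 205
[ 0.0139  0.     -0.0144] [0. 0. 0.] clr -10.6 s 94 z 225
[ 0.0139  0.     -0.0144] [0. 0. 0.] clr -25.0 s 94 z 245
[ 0.0139  0.     -0.0144] [0. 0. 0.] clr -39.3 s 94 z 265
[ 0.0139  0.     -0.0144] [0. 0. 0.] clr -53.7 s 94 z 285
[ 0.0139  0.     -0.0144] [0. 0. 0.] clr -68.1 s 94 z 305
```

>>> {"op": "apply_moves", "data": {"dp": [[0.001, 0, -0.0075], [0.001, 0, -0.0075], [0.001, 0, -0.0075], [0.001, 0, -0.0075], [0.001, 0, -0.0075], [0.001, 0, -0.0075], [0, 0, 0]], "twist": [[0, 0.035, 0], [0, 0.035, 0], [0, 0.035, 0], [0, 0.035, 0], [0, 0.035, 0], [0, 0.035, 0], [0, 0, 0]], "fingers": [1, 1, 1, 1, 1, 1, 1], "newtons": 55}}

```text
time: 8.0
position: [0.5731, 0.0166, 0.0432]
tool_rot: [3.096, -0.261, 0.327]
ft_force: [-1.3, 0.6, -1.1]
grip_width: 0.246
grip_force: 55.0
```

```bash
python3 - <<'E'
from h import *
import cv2
np.set_printoptions(precision=4,suppress=True)
s=ctrl.get_state(); print(s['position'],R.from_rotvec(s['tool_rot']).as_matrix(),s['grip_width'],s['ft_force'],s['torque'],s['joint_positions'])
im=get_image('wrist')[:,:,::-1].copy(); sc=get_image('scene')[:,:,::-1]
a=cv2.resize(im[60:360,180:480],(400,400))
u,v=map(int,pix('scene',s['position']+[0,0,.05])) 
b=cv2.resize(sc[v-50:v+50,u-50:u+50],(400,400),interpolation=cv2.INTER_CUBIC)
cv2.imwrite('pics/w5.png',np.hstack([a,b]))
E
```

```text
[0.5731 0.0166 0.0432] [[ 0.964  -0.1676  0.2062]
 [-0.1639 -0.9859 -0.0348]
 [ 0.2092 -0.0003 -0.9779]] 0.24608653141888426 [-1.2789  0.5898 -1.1001] [0.1375 0.3263 0.0352] [-0.1467  0.1387  0.0334  2.0199  0.0759  0.7818 -1.9018]
```

View pics/w5.png

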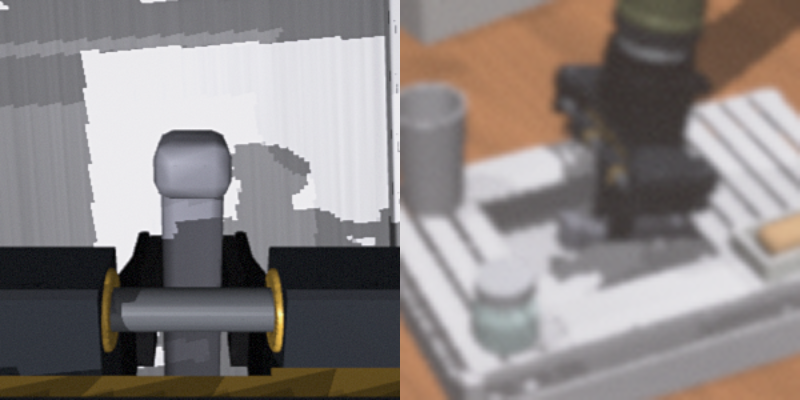

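The brush has been lifted and is held in line with the tool. The block end is at wrist row ~157, as expected without slip, and the 1.1 N load matches its weight. The bystanders are untouched, so I'll continue the pull.

>>> {"op": "apply_moves", "data": {"dp": [[0.0075, 0, -0.0034], [0.0075, 0, -0.0032], [0.0075, 0, -0.003], [0.0075, 0, -0.0028], [0.0075, 0, -0.0026], [0.0075, 0, -0.0025], [0.0075, 0, -0.0023], [0.0075, 0, -0.0021], [0, 0, 0]], "twist": [[0, 0.026, 0], [0, 0.026, 0], [0, 0.026, 0], [0, 0.026, 0], [0, 0.026, 0], [0, 0.026, 0], [0, 0.026, 0], [0, 0.026, 0], [0, 0, 0]], "fingers": [1, 1, 1, 1, 1, 1, 1, 1, 1]}}

```text
time: 9.0
position: [0.6243, 0.0076, 0.0819]
tool_rot: [3.028, -0.256, 0.645]
ft_force: [-0.0, 0.1, -1.1]
grip_width: 0.246
grip_force: 55.0
```

>>> {"op": "apply_moves", "data": {"dp": [[0.0048, -0.0013, -0.005], [0.0048, -0.0013, -0.0048], [0.0047, -0.0013, -0.0047], [0.0046, -0.0013, -0.0046]], "twist": [[0, 0.035, 0], [0, 0.035, 0], [0, 0.035, 0], [0, 0.035, 0]], "fingers": [1, 1, 1, 1]}}

```text
time: 9.4
position: [0.6329, 0.0113, 0.107]
tool_rot: [2.965, -0.252, 0.851]
ft_force: [-0.1, -0.0, -1.2]
grip_width: 0.247
grip_force: 55.0
```

```bash
python3 -c "
from h import *
s=ctrl.get_state();print(s['position'],s['joint_positions'],s['ft_force'])"
```

```text
[0.63285333 0.01128454 0.10699822] [-0.19951597 -0.00881048  0.02911575  2.14862919  0.37882022  0.4990878
 -2.19800702] [-0.07840077 -0.00267755 -1.16186671]
```

Joint 5 and 7 are swinging as the wrist nears its singularity. I'll keep the present 32° tilt and pull out along the brush axis, drifting left away from the tumbler.

>>> {"op": "apply_moves", "data": {"dp": [[0.009, -0.003, 0], [0.009, -0.003, 0], [0.009, -0.003, 0], [0.009, -0.003, 0], [0.009, -0.003, 0], [0, 0, 0]], "twist": [[0, 0, 0], [0, 0, 0], [0, 0, 0], [0, 0, 0], [0, 0, 0], [0, 0, 0]], "fingers": [1, 1, 1, 1, 1, 1]}}

```text
time: 10.0
position: [0.675, 0.0201, 0.1321]
tool_rot: [2.965, -0.251, 0.853]
ft_force: [-0.3, -0.5, -1.0]
grip_width: 0.244
grip_force: 55.0
```

```bash
python3 -c "
from h import *
s=ctrl.get_state();print(s['position'],s['joint_positions'],s['ft_force'],R.from_rotvec(s['tool_rot']).as_matrix())"
```

```text
[0.67504368 0.02014284 0.13208517] [-0.20243142  0.0496932   0.02998171  2.03237725  0.34220441  0.55211399
 -2.15875898] [-0.25528156 -0.48556786 -0.99243858] [[ 8.35093190e-01 -1.68071286e-01  5.23804742e-01]
 [-1.42776756e-01 -9.85774570e-01 -8.86752244e-02]
 [ 5.31257153e-01 -7.35066001e-04 -8.47210303e-01]]
```

>>> {"op": "apply_moves", "data": {"dp": [[0.009, -0.003, 0], [0.009, -0.003, 0], [0.009, -0.003, 0], [0.009, -0.003, 0], [0.009, 0, 0], [0, 0, 0]], "twist": [[0, 0, 0], [0, 0, 0], [0, 0, 0], [0, 0, 0], [0, 0, 0], [0, 0, 0]], "fingers": [1, 1, 1, 1, 1, 1]}}

```text
time: 10.6
position: [0.7144, 0.0249, 0.156]
tool_rot: [2.965, -0.252, 0.853]
ft_force: [-0.2, -0.6, -0.6]
grip_width: 0.245
grip_force: 55.0
```

```bash
python3 - <<'E'
from h import *
np.set_printoptions(precision=4,suppress=True)
s=ctrl.get_state();M=R.from_rotvec(s['tool_rot']).as_matrix();print(s['joint_positions'],s['ft_force'])
a=-.113;Tm=np.array([[np.cos(a),np.sin(a),0],[-np.sin(a),np.cos(a),0],[0,0,1]])
for n,p in [('headend',[-.191,0,-.0246]),('headtop',[-.191,0,-.0336]),('bristle',[-.191,0,-.0086]),('grip',[0,0,-.0246]),('tip',[.049,0,-.0246])]:
    w=s['position']+M@p; print(n,w,Tm@(w-[.589,.027,0]))
E
```

```text
[-0.1987  0.1058  0.031   1.9193  0.3086  0.6047 -2.1181] [-0.2466 -0.5634 -0.5512]
headend [0.542  0.0544 0.0754] [-0.0497  0.022   0.0754]
headtop [0.5373 0.0552 0.083 ] [-0.0545  0.0222  0.083 ]
bristle [0.5504 0.053  0.0618] [-0.0413  0.0215  0.0618]
grip [0.7015 0.0271 0.1769] [0.1118 0.0128 0.1769]
tip [0.7424 0.0201 0.2029] [0.1532 0.0104 0.2029]
```

>>> {"op": "apply_moves", "data": {"dp": [[0.008, 0, -0.0127], [0.0106, 0, -0.0169], [0.0106, 0, -0.0169], [0.0106, 0, -0.0169], [0.0106, 0, -0.0169], [0.008, 0, -0.0127], [0, 0, 0], [0, 0, 0], [0, 0, 0], [0, 0, 0]], "twist": [[0, 0, 0], [0, 0, 0], [0, 0, 0], [0, 0, 0], [0, 0, 0], [0, 0, 0], [0, 0, 0], [0, 0, 0], [0, 0, 0], [0, 0, 0]], "fingers": [1, 1, 1, 1, 1, 1, 1, 1, 1, 1]}}

```text
time: 11.6
position: [0.7123, 0.0249, 0.2626]
tool_rot: [2.966, -0.251, 0.846]
ft_force: [-0.6, -0.6, -0.8]
grip_width: 0.244
grip_force: 55.0
```

```bash
python3 - <<'E'
from h import *
import cv2
s=ctrl.get_state();M=R.from_rotvec(s['tool_rot']).as_matrix();print(s['position'],s['qd'].round(4),s['ft_force'],s['grip_force'])
for p in ([-.191,0,-.0246],[.049,0,-.0246]):
    w=s['position']+M@p; print(w,pix('scene',w))
sc=get_image('scene')[:,:,::-1]
cv2.imwrite('pics/s6.png',cv2.resize(sc[100:280,210:450],(800,600),interpolation=cv2.INTER_CUBIC))
E
```

```text
[0.71227795 0.02492112 0.26259223] [ 0.0004  0.0012  0.0006 -0.0066  0.0001 -0.003   0.0003] [-0.61815591 -0.60497624 -0.82430267] 54.996689558029175
[0.53952678 0.05436019 0.18273902] (np.float64(335.34536298044634), np.float64(190.79973565138755))
[0.74052753 0.02013723 0.30933873] (np.float64(273.6162137632897), np.float64(169.22803204964023))
```

View pics/s6.png

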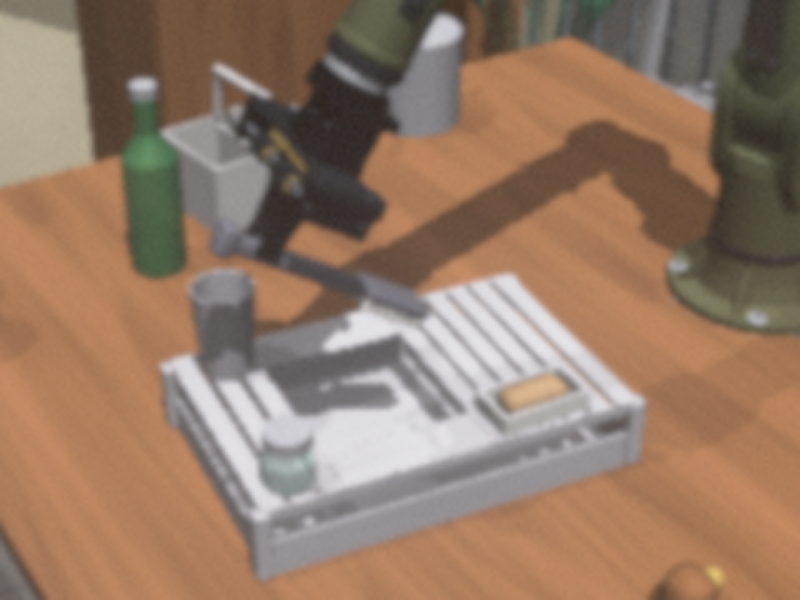

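The brush is fully out and held. Its head end is at crop (430,312), against a prediction of (417,303), so the bristles are about 8 cm above the deck. The tumbler, jar, dish and bottle all stand undisturbed.

```bash
python3 -c "
from bench import ctrl
print(ctrl.close_job())"
```

```text
the job is handed in; nothing more can be done
None
```

The brush was drawn out handle first through the opening, the job is handed in, and the arm holds it still, touching nothing else, with its lowest point about 8 cm above the deck and no bystander seen to move.

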